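# Lean a draining plate in the rack at 25 degrees

### The arm

A 6-joint arm with a two-finger parallel gripper is mounted at the origin on a cart in front of the work surface, level with it; the furniture and walls round the work are solid. World frame = base frame: x ahead of the robot, y to its left, z up, the work surface at z = 0. Lengths are in mm, angles in degrees, forces in N, time in s.
With the tool pointing down it reaches from about 300 to 775 mm from the base axis. Payload 14.6 kg.
Tool frame: the origin (TCP) lies at the very end of the fingers, on their centre line; the grasp point (between the pads) lies 19 mm behind it (env.grasp_offset is the distance from the TCP to the grasp point, in mm); z points along the fingers, y is the line along which they close (so a half turn about z gives the same grasp; the last joint's range is limited). The gripper opens to 85 mm and grips with 20 to 120 N. Pads are 22 mm wide; open, the fingers measure 114 mm over their backs; the gripper's body (76 mm by 85 mm) begins 54 mm behind the grasp point. The pads swing forward as they close: fully open they stand 13 mm farther back than shut.
Start: joints at [-71.998, 17.183, 87.147, -0, 75.671, -3.816], TCP at [204.407, -510.595, 231.281] pointing down, gripper open.
Joint ranges: [-173.82, 173.82], [-45.26, 126.66], [13.44, 144.39], [-59.66, 239.66], [0, 175.72], [-146.38, 146.38]. Speed limits (degrees/s): [127.2, 127.2, 147.25, 180, 180, 180].

### API

Orientations are given as [roll, pitch, yaw] about the fixed x, y, z axes, in that order (R = Rz(yaw) Ry(pitch) Rx(roll)).
In Python, from station import env gives the robot as it stands.
- The arm moves only by the shell command python3 -m jog 'ROWS'. ROWS is JSON, a list of rows, each a list of 7 numbers: the turn, a rotation vector about the tool's x, y, z in rad, then the shift along the tool's x, y, z in cm, then the closure, from -1 (fully open) to 1 (shut), so that 0 is half open. In form: [[ax, ay, az, tx, ty, tz, claw], ...]. A call has 1 to 8 rows; each row shifts and turns the commanded pose from where the row before left it, along the tool's axes as they then stand; what a row does not reach is not made up. A row lasts 1/12 s, in which the tool goes at most 41.7 mm and 7.16 degrees, less where a joint would pass 70% of its speed; a pose out of reach is approached as far as the arm can. A call with a gripper value outside its range is refused whole. The fingers move at their own pace and stop on an object; the grip force is fixed at half the most. Time passes only in rows, so rows that do not move let the fingers close. It gives the time, the measured TCP pose, the force, the opening and the grip force at its end, in the units of the state.
- env.get_state(): the state, without advancing time (a new reading comes with each control period).
- env.camera(name): name is "side" or "top" or "wrist"; returns the picture (420x560x3 uint8, red, green, blue); there is no depth.
- env.camera_model(name): a dict with "fx", "fy", "cx", "cy" (pixels), "cam_to_world" (4x4, takes a point from camera to world coordinates). Camera axes: x right, y up, looking along -z (the intrinsics and any distortion apply to the point x, -y, -z); pixel columns grow to the right and rows downward; lengths in mm; the calibration is good to about 2 mm. A picture is of the moment at which its call begins: read the wrist's pose just before it. camera_model takes no time and is no camera call; for the wrist camera it gives the pose at the moment of the call.
- env.hand_in(): hands the job in; it is judged then, once.
Trained networks look in the newest picture that a camera, given by its name, has taken for a name from the list of things; names that differ only in an ending like _2 or _b are one class to them, and where a whole thing is asked for, a point or a joint stands for the part that bears it (a point fixed in the world has none). Each returns a list of dicts, best first, with "p" (0 to 1); they miss things now and then, are a little off and sometimes report something else, mostly with a low value. They report only what shows in the picture. A call takes as long as a camera call.
- env.search_frame(label, camera): "centre" ([column, row] in pixels, amid what is visible of it).
- env.outline_of(label, camera): "mask" (420x560 bool, what is visible of it) and "centre" ([column, row] in pixels, amid what is visible of it).
The state is a dict: "time_s": time; "joint_positions": joint angles; "joint_vel": joint speeds; "joint_torque": joint torques, N m; "tool_pos": TCP position; "orientation": TCP orientation; "contact_force": force on the tool from outside, world axes, zero at the start; "wrist_torque": the same for the moment, N m; "finger_gap": finger opening in mm; "grip_force": force on a finger pad.
Only numpy, scipy, OpenCV 4.12 (cv2) and the standard library are available. Lean on these libraries where they do the work, as an engineer would, in place of code of your own. Each camera call takes 0.05 s, during which the arm holds its last target. There are 200 camera calls.

### The job

Draw the taller of the two white draining plates out of its storage block and lean it in the aluminium rack to drain: foot on the rubber pad, back against the steel rest bar, square between the cheeks and leaning 25 degrees from upright. The rest bar has been clamped at an unknown depth, so feel for it with the plate; set the plate down gently, let go, and leave it standing there without slipping. Leave the shorter plate in its slot, and the tape roll and the petri dish beside the rack where they lie.

Things in the scene. Friction and masses are not known exactly. Their poses are not given: they have to be found in the camera images.
- tall_plate: the taller white plastic draining plate, 8 mm thick (its x), 60 mm wide (its y), 150 mm tall (its z), 0.18 kg give or take 30 %; both faces alike. Origin at the centre of its lower edge. It starts upright in one of the block's two slots (either one), its lower edge 5 mm above the worktop, and must be drawn straight up by 30 mm to be clear of the block.
- tall_plate_center (a point): centre of the taller plate, 75 mm above its lower edge; axes as the plate's: x through the thickness, y along the width, z up the height
- tall_plate_foot (a point): middle of the lower edge of the taller plate
- short_plate_center (a point): centre (55 mm above its lower edge) of the shorter plate, 8 x 60 x 110 mm, which stands in the other slot and stays there
- holder: grey storage block, fixed, 85 x 85 x 30 mm, origin at the centre of its underside. Its two slots, 10 mm wide and 62 mm long along its y, 25 mm deep, lie at x = -25 mm and x = +25 mm
- rack: aluminium leaning rack, fixed; origin under its centre. Base 120 (x) x 110 (y) mm, covered by a rubber pad whose top is 6 mm above the worktop (114 mm in x, 90 mm in y). Upright cheeks, 5 mm thick, 96 mm high, stand at y = +-48.5 mm (92 mm clear between), x = -2 to +58 mm. The plate goes in from the open side, -x: foot toward -x, top toward +x over the rest bar, its y along the rack's y
- rack_slot_mid (a point): fixed point on the rack (x = +35 mm, y = 0, z = 85 mm of its frame): the middle of the range in which the steel rest bar may be clamped. The bar, 10 mm in diameter, runs along the rack's y between the cheeks, its axis at z = 85 mm and anywhere from 15 mm before to 15 mm behind this point in x; its place is not reported. It is rigid (slips only above about 80 N)
- tape_roll: roll of blue tape, 72 mm across, 18 mm high, a bystander beside the rack; origin under its centre
- petri_dish: covered petri dish, 61 mm across, 15 mm high, a bystander beside the rack; origin under its centre

How it is judged:
By the outcome, as a careful person would: the job done as asked, in the order asked, and still so for the second after the job is handed in, with the robot touching nothing.
It also fails if it takes over 48 s, if anything falls off the work surface, if the arm or the gripper's body presses on something with over 40 N, if the wrist force passes 120 N, or if a joint passes its speed limit or range.

## Working session

There is one attempt and no reset: what is moved stays moved. The work goes in short steps, Python scripts to look and compute and a shell command to move; the robot and the scene stay as the last step left them, time stands still between calls to the robot, and variables do not carry over. Pictures are saved under pics/ and viewed, at most 10 in all, crops included, and the job is handed in when it is done.

```bash
ls; mkdir -p pics
python3 - <<'E'
from station import env
import cv2,numpy as np
for c in ("side","top"):
    im=env.camera(c); cv2.imwrite(f"pics/{c}0.png",im[:,:,::-1]); m=env.camera_model(c)
    print(c,{k:np.round(v,3).tolist() for k,v in m.items()})
    for l in ("tall_plate","short_plate_center","holder","rack","tape_roll","petri_dish"):
        r=env.search_frame(l,c); print(l,[(np.round(d["centre"]).tolist(),round(d["p"],2)) for d in r[:3]])
s=env.get_state();print(s["time_s"],s["tool_pos"],s["orientation"])
a=cv2.imread("pics/side0.png");b=cv2.imread("pics/top0.png")
E
```

```text
pics
side {'fx': 401.209, 'fy': 401.209, 'cx': 276.002, 'cy': 209.955, 'cam_to_world': [[0.851, 0.224, -0.475, 97.48], [-0.524, 0.32, -0.789, -1016.371], [-0.025, 0.921, 0.389, 417.726], [0.0, 0.0, 0.0, 1.0]]}
tall_plate [([231.0, 189.0], 0.93)]
short_plate_center [([214.0, 204.0], 0.7)]
holder [([230.0, 222.0], 0.61)]
rack []
tape_roll [([229.0, 188.0], 0.65), ([330.0, 238.0], 0.58)]
petri_dish [([264.0, 282.0], 0.82), ([228.0, 223.0], 0.33)]
top {'fx': 441.507, 'fy': 441.507, 'cx': 278.585, 'cy': 214.677, 'cam_to_world': [[-0.014, 0.982, -0.187, 334.463], [-1.0, -0.011, 0.016, -327.911], [0.014, 0.187, 0.982, 922.372], [0.0, 0.0, 0.0, 1.0]]}
tall_plate [([196.0, 226.0], 0.62)]
short_plate_center [([198.0, 257.0], 0.85)]
holder [([209.0, 247.0], 0.69)]
rack [([311.0, 218.0], 0.57)]
tape_roll [([297.0, 177.0], 0.83)]
petri_dish [([338.0, 268.0], 0.58)]
0.7 [ 204.39829819 -510.57453783  231.27110632] [-1.79995890e+02  5.68109506e-04  2.18168768e+01]
```

View pics/top0.png

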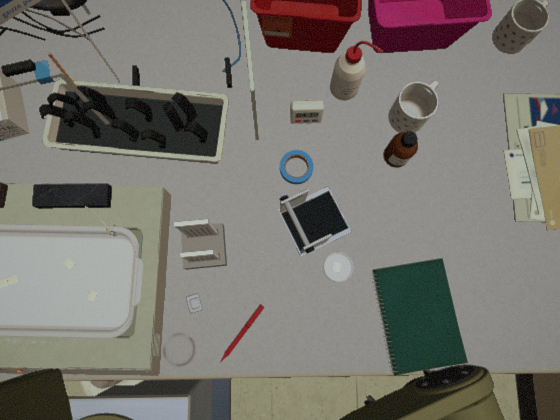

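View pics/side0.png

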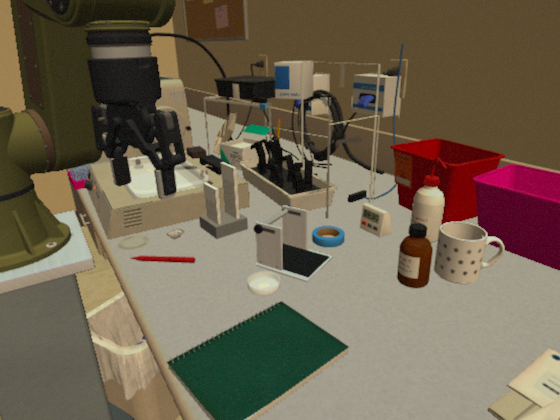

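The tall plate is the farther one, at about (196,226) in top, and the short one is at (198,257). The rack is at (315,220), with its cheeks on the left and its open pad to the right. I'll zoom in on the rack and block.

Run:
```python
import cv2,numpy as np
a=cv2.imread("pics/top0.png")[170:290,160:370]
b=cv2.imread("pics/side0.png")[150:310,190:360]
A=cv2.resize(a,(790,451),interpolation=cv2.INTER_CUBIC);cv2.imwrite("pics/ctop.png",A)
B=cv2.resize(b,None,fx=3.7,fy=3.7,interpolation=cv2.INTER_CUBIC);cv2.imwrite("pics/cside.png",B[:,:])
```

```text
(no output)
```

View pics/ctop.png

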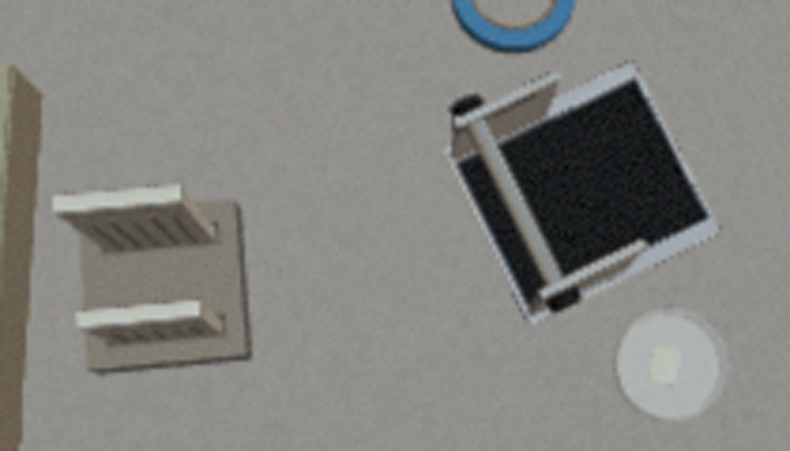

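View pics/cside.png

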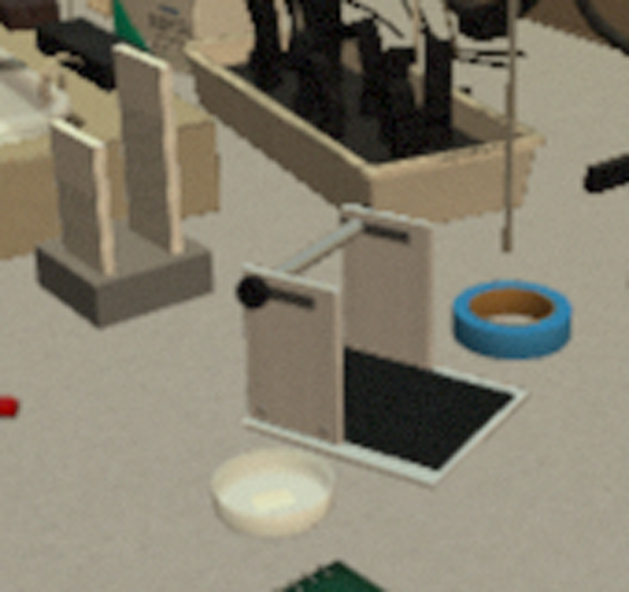

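```bash
cat > h.py <<'E'
from station import env
import numpy as np
from scipy.optimize import least_squares
M={c:env.camera_model(c) for c in("side","top")}
def proj(c,P):
    m=M[c]; T=np.linalg.inv(np.array(m["cam_to_world"])); q=T[:3,:3]@P+T[:3,3]
    return np.array([m["cx"]+m["fx"]*q[0]/-q[2], m["cy"]-m["fy"]*q[1]/-q[2]])
def W(p,l):
    c,s=np.cos(p[2]),np.sin(p[2]); return np.array([p[0]+c*l[0]-s*l[1],p[1]+s*l[0]+c*l[1],l[2]])
def px(c,u,v): return np.array([u/3.762+160,v/3.762+170]) if c=="top" else np.array([u/3.7+190,v/3.7+150])
def fit(obs,p0):
    f=lambda p:np.concatenate([proj(c,W(p,l))-px(c,*uv) for c,l,uv in obs])
    r=least_squares(f,p0); return r.x,np.round(r.fun.reshape(-1,2),1).tolist()
E
python3 - <<'E'
from h import *
def pl(H): return [(4,30,H),(4,-30,H),(-4,-30,H),(-4,30,H)]
tt=list(zip(["top"]*4,pl(155),[(54,199),(182,186),(182,199),(54,212)]))
ts=[("side",(-4,30,155),(115,46)),("side",(-4,-30,155),(164,67)),("side",(4,-30,155),(173,68)),("side",(4,-30,30),(181,248)),("side",(-4,-30,30),(173,250))]
sh=list(zip(["top"]*4,pl(115),[(78,315),(199,303),(199,316),(78,328)]))
ss=[("side",(-4,30,115),(53,123)),("side",(-4,-30,115),(97,148)),("side",(4,-30,115),(105,150))]
z=4
rt=[("top",(-60,55,z),(718,228)),("top",(-60,-55,z),(632,65)),("top",(60,-55,z),(447,152)),("top",(60,55,z),(532,322))]
rs=[("side",(-60,-55,z),(525,391)),("side",(-60,55,z),(433,484)),("side",(60,55,z),(247,421))]
for n,o,p0 in [("tall top",tt,0),("tall side",ts,0),("tall",tt+ts,0),("short",sh+ss,0),("rack top",rt,2),("rack side",rs,2),("rack",rt+rs,2)]:
    x,r=fit(o,[350,-250,p0]); print(n,np.round(x[:2],1),round(np.degrees(x[2]),1),r if n in("tall","short","rack") else "")
# bar axis in rack frame from top and side picture, z=85
for c,ends in [("top",[(478,120),(551,283)]),("side",[(290,270),(355,231)])]:
  for e in ends:
    g=least_squares(lambda q:proj(c,W(x,(q[0],q[1],85)))-px(c,*e),[35,0]).x; print(c,"bar",np.round(g,1))
s=env.get_state(); print(s["time_s"],s["tool_pos"],s["finger_gap"])
E
```

```text
tall top [ 467.8 -187.2] 5.2 
tall side [ 469.3 -190.7] 3.4 
tall [ 468.6 -187.8] 5.5 [[0.1, -0.9], [0.2, -1.0], [0.6, -0.0], [0.4, 0.1], [-1.3, -0.4], [-1.3, -0.6], [-0.7, -1.6], [0.5, 0.0], [-0.2, 0.4]]
short [ 418.3 -192. ] 4.8 [[0.0, -1.1], [0.7, -1.0], [1.0, -0.1], [0.3, -0.2], [-2.0, -0.8], [-1.6, -0.9], [-0.6, -2.2]]
rack top [ 495.9 -419.7] 115.4 
rack side [ 496.8 -421.4] 115.3 
rack [ 496.4 -420.3] 115.5 [[1.4, 0.5], [0.2, -1.6], [-0.7, -0.6], [0.1, 0.7], [0.7, -0.5], [-0.0, -0.5], [-2.0, -0.1]]
top bar [ 45.7 -47.1]
top bar [50.3 44.9]
side bar [44.9 23.2]
side bar [ 42.2 -38.9]
0.7 [ 204.39829819 -510.57453783  231.27110632] 85.50806026869537
```

```bash
python3 -m jog '[[0,0,0,3.04,-1.68,0,0],[0,0,0,3.04,-1.68,0,0],[0,0,0,3.04,-1.68,0,0],[0,0,0,3.04,-1.68,0,0],[0,0,0,3.04,-1.68,0,0],[0,0,0,3.04,-1.68,0,0],[0,0,0,3.04,-1.68,0,0],[0,0,0,3.04,-1.68,0,0]]'; python3 -m jog '[[0,0,0,3.04,-1.68,0,0],[0,0,0,3.04,-1.68,0,0],[0,0,0,3.04,-1.68,0,0],[0,0,0,3.04,-1.68,0,0],[0,0,-0.116,0,0,0,0],[0,0,-0.116,0,0,0,0],[0,0,-0.116,0,0,0,0],[0,0,-0.116,0,0,0,0]]'; python3 -m jog '[[0,0,-0.116,0,0,0,0],[0,0,-0.116,0,0,0,0],[0,0,-0.116,0,0,0,0],[0,0,-0.116,0,0,0,0],[0,0,-0.116,0,0,0,0],[0,0,-0.116,0,0,0,0],[0,0,-0.116,0,0,0,0],[0,0,0,0,0,0,0]]'
python3 - <<'E'
from h import *
import cv2
im=env.camera("wrist"); cv2.imwrite("pics/w1.png",im[:,:,::-1])
m=M["wrist"]=env.camera_model("wrist")
for l in("tall_plate","short_plate_center"):
    print(l,[(np.round(d["centre"],1).tolist(),round(d["p"],2)) for d in env.search_frame(l,"wrist")[:2]])
p=[468.6,-187.8,np.radians(5)]
print([np.round(proj("wrist",W(p,l)),0).tolist() for l in[(4,30,155),(4,-30,155),(-4,-30,155),(-4,30,155)]])
print(env.get_state()["orientation"])
E
```

```text
time_s: 1.37
tool_pos: [381.0, -294.0, 231.5]
orientation: [180.0, -0.0, 21.8]
contact_force: [0.6, -1.0, 0.4]
finger_gap: 43.0
grip_force: 0.0
time_s: 2.03
tool_pos: [468.3, -187.6, 231.3]
orientation: [-180.0, 0.0, 48.8]
contact_force: [0.4, 0.0, 0.7]
finger_gap: 43.1
grip_force: 0.0
time_s: 2.7
tool_pos: [468.1, -187.8, 231.3]
orientation: [180.0, 0.0, 95.2]
contact_force: [-0.3, 0.8, 0.5]
finger_gap: 42.7
grip_force: 0.0
tall_plate [([278.6, 197.3], 0.91), ([256.6, 155.1], 0.49)]
short_plate_center [([215.3, 178.8], 0.71)]
[[284.0, 169.0], [283.0, 259.0], [271.0, 259.0], [270.0, 170.0]]
[1.79998100e+02 1.25789639e-03 9.46961568e+01]
```

View pics/w1.png

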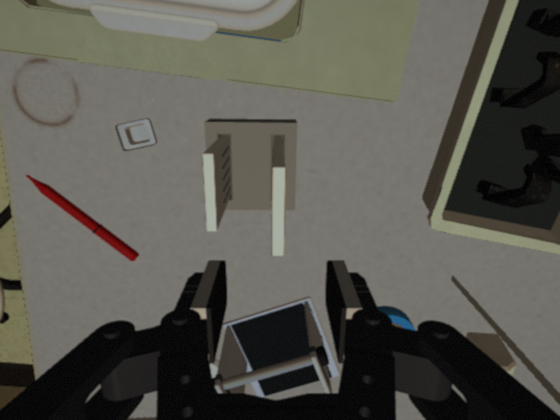

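The tall plate's top edge sits at columns 272–285, rows 167–255, parallel to the pads. It is about 1.5 mm off centre, so I'll correct that, descend and close.

```bash
python3 -m jog '[[0,0,0,0.17,0.16,2.5,0],[0,0,0,0,0,2.5,0],[0,0,0,0,0,2.5,0],[0,0,0,0,0,2.1,0],[0,0,0,0,0,2.0,0],[0,0,0,0,0,0,0],[0,0,0,0,0,0,0.4],[0,0,0,0,0,0,0.6]]'; python3 -m jog '[[0,0,0,0,0,0,1],[0,0,0,0,0,0,1],[0,0,0,0,0,0,1],[0,0,0,0,0,0,1],[0,0,0,0,0,0,1]]'
```

```text
time_s: 3.52
tool_pos: [470.2, -186.3, 116.6]
orientation: [179.9, 0.0, 94.9]
contact_force: [-0.5, 0.5, -0.4]
finger_gap: 19.4
grip_force: 0.0
time_s: 3.93
tool_pos: [470.2, -186.4, 116.8]
orientation: [179.9, 0.1, 94.9]
contact_force: [-2.6, 0.4, 7.1]
finger_gap: 7.0
grip_force: 59.2
```

```bash
python3 -m jog '[[0,0,0,0,0,-0.3,1],[0,0,0,0,0,-0.7,1],[0,0,0,0,0,-1,1],[0,0,0,0,0,-1,1],[0,0,0,0,0,-1,1],[0,0,0,0,0,-1,1]]'; python3 -m jog '[[0,0,0,0,0,-2,1],[0,0,0,0,0,-2.5,1],[0,0,0,0,0,-2.5,1],[0,0,0,0,0,-2.5,1],[0,0,0,0,0,-1,1],[0,0,0,0,0,0,1]]'
python3 - <<'E'
from h import *
import cv2
im=env.camera("wrist"); cv2.imwrite("pics/w2.png",im[:,:,::-1])
s=env.get_state();print(s["tool_pos"],s["orientation"],s["contact_force"],s["finger_gap"])
E
```

```text
time_s: 4.43
tool_pos: [469.7, -186.1, 166.7]
orientation: [180.0, 0.0, 94.9]
contact_force: [0.0, -0.4, -2.4]
finger_gap: 7.6
grip_force: 58.4
time_s: 4.93
tool_pos: [470.2, -186.3, 272.9]
orientation: [179.8, 0.1, 94.9]
contact_force: [-0.2, -0.6, -3.0]
finger_gap: 7.2
grip_force: 58.7
[ 469.68192235 -186.04173549  270.68763137] [1.79929534e+02 4.07003731e-02 9.49269806e+01] [ 0.26387068 -0.32448219 -2.45558756] 7.506180170703687
```

View pics/w2.png

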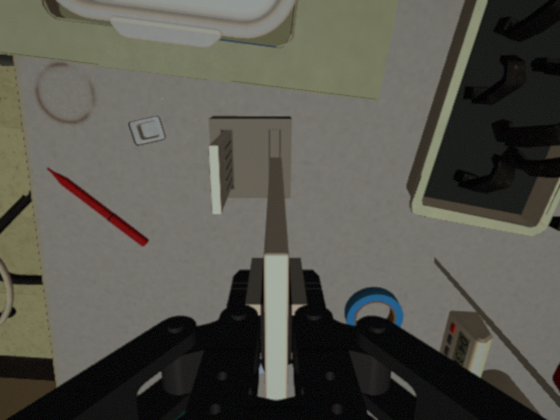

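The plate is held straight, clear of the block, and the short plate is still in its slot. Next I'll carry it over the rack, turn and tilt.

```bash
python3 -m jog '[[0,0,0,-1.6,-0.04,0,1],[0,0,0,-2.8,-0.05,0,1],[0,0,0,-2.8,-0.05,0,1],[0,0,0,-2.8,-0.05,0,1],[0,0,0,-2.8,-0.05,0,1],[0,0,0,-2.8,-0.05,0,1],[0,0,0,-2.8,-0.05,0,1],[0,0,0,-2.42,-0.02,0,1]]'; python3 -m jog '[[0,0,0.11,0,0,0,1],[0,0,0.11,0,0,0,1],[0,0,0.11,0,0,0,1],[0,0,0.11,0,0,0,1],[0,0,0.11,0,0,0,1],[0,0,0.11,0,0,0,1],[0,0,0.11,0,0,0,1],[0,0,0.11,0,0,0,1]]'; python3 -m jog '[[0,0,0.11,0,0,0,1],[0,0,0.11,0,0,0,1],[0,0,0.112,0,0,0,1],[-0.109,0,0,0,0,0,1],[-0.109,0,0,0,0,0,1],[-0.109,0,0,0,0,0,1],[-0.109,0,0,0,0,0,1],[0,0,0,0,0,0,1]]'
cat > rep.py <<'E'
from h import *
from scipy.spatial.transform import Rotation as R
RK=np.array([496.4,-420.3]); YA=np.radians(115.45)
def rep():
    S=[]
    for i in range(1):
        s=env.get_state()
    Rm=R.from_euler("xyz",s["orientation"],degrees=True).as_matrix(); t=np.array(s["tool_pos"])
    Q=np.array([[np.cos(YA),np.sin(YA),0],[-np.sin(YA),np.cos(YA),0],[0,0,1]])
    o=np.array([*RK,0]); foot=t+111.7*Rm[:,2]; z=Q@Rm[:,2]
    print("t",s["time_s"],"TCP",np.round(Q@(t-o),1),"foot",np.round(Q@(foot-o),1),"lean",round(np.degrees(np.arctan2(-z[0],-z[2])),2),
     "side tilt",round(np.degrees(np.arcsin(z[1])),2),"xtool in rack",np.round(Q@Rm[:,0],3),"F rack",np.round(Q@np.array(s["contact_force"]),1),"gap",s["finger_gap"])
    return Q,Rm,t,o
if __name__=="__main__": rep()
E
python3 - <<'E'
from rep import *
import cv2
Q,Rm,t,o=rep()
im=env.camera("wrist");cv2.imwrite("pics/w3.png",im[:,:,::-1]); M["wrist"]=env.camera_model("wrist")
for y in(-30,30):
  print(y,[np.round(proj("wrist",t+Rm@np.array([y,e,-38.3]))).tolist() for e in(-4,4)])
# reproject the rack as estimated (base corners, cheek tops)
P=lambda l: np.round(proj("wrist",o+Q.T@np.array(l))).tolist()
print("rack corners",[P(l) for l in[(-60,55,4),(-60,-55,4),(60,-55,4),(60,55,4)]])
print("cheek tops inner",[P(l) for l in[(-2,46,96),(58,46,96),(-2,-46,96),(58,-46,96)]])
E
```

```text
time_s: 5.65
tool_pos: [483.3, -395.2, 267.7]
orientation: [-179.9, -0.1, 94.9]
contact_force: [0.0, -0.3, -1.1]
finger_gap: 7.6
grip_force: 58.5
time_s: 6.32
tool_pos: [483.6, -393.5, 267.8]
orientation: [-179.8, 0.0, 44.2]
contact_force: [0.7, -0.6, -1.9]
finger_gap: 7.0
grip_force: 58.7
time_s: 6.98
tool_pos: [482.9, -391.7, 267.2]
orientation: [155.0, 0.1, 25.6]
contact_force: [-1.8, -0.5, -2.3]
finger_gap: 7.6
grip_force: 59.0
t 6.9833 TCP [ 3.160e+01 -1.000e-01  2.672e+02] foot [-1.56e+01 -1.00e-01  1.66e+02] lean 25.03 side tilt 0.03 xtool in rack [ 0.003 -1.    -0.002] F rack [ 0.3  1.9 -2.3] gap 7.582026241354188
-30 [[264.0, 401.0], [286.0, 401.0]]
30 [[262.0, 252.0], [288.0, 252.0]]
rack corners [[253.0, 199.0], [251.0, 104.0], [135.0, 107.0], [148.0, 214.0]]
cheek tops inner [[230.0, 226.0], [162.0, 238.0], [226.0, 124.0], [151.0, 127.0]]
```

View pics/w3.png

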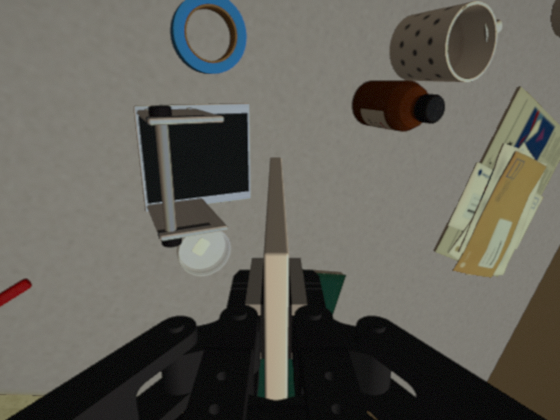

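The plate's top edge spans (265–288, 252) to (264, 398), which is centred in the grip. The rack appears about where predicted. I'll refine its pose from an enlarged crop.

Run:
```python
import cv2
b=cv2.imread("pics/w3.png")[92:252,122:262]
cv2.imwrite("pics/cw3.png",cv2.resize(b,(525,600),interpolation=cv2.INTER_CUBIC))
```

```text
(no output)
```

View pics/cw3.png

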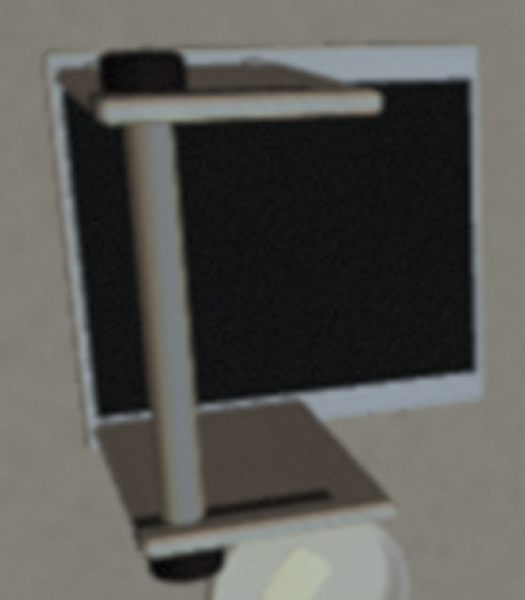

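```bash
python3 - <<'E'
from h import *
import h
M["wrist"]=env.camera_model("wrist")
px0=h.px
h.px=lambda c,u,v: np.array([u/3.75+122,v/3.75+92]) if c=="wrist" else px0(c,u,v)
z=4
w=[("wrist",(-60,-55,z),(477,45)),("wrist",(-60,55,z),(484,400)),("wrist",(60,-55,z),(45,52)),("wrist",(60,55,z),(86,447)),
 ("wrist",(-2,-46,96),(383,113)),("wrist",(-2,46,96),(393,502))]
x,r=h.fit(w,[496,-420,2.0]); print(np.round(x[:2],1),np.degrees(x[2]),r)
for e in[(150,122),(183,520)]:
    print("bar",np.round(least_squares(lambda q:proj("wrist",W(x,(q[0],q[1],85)))-h.px("wrist",*e),[35,0]).x,1))
E
sed -i 's/for i in range(1):/for i in range(1):/' rep.py
```

```text
[ 496.6 -417.8] 114.70730504286003 [[0.5, -0.4], [-0.5, 0.4], [-0.3, -0.6], [-0.1, 1.1], [0.0, 0.1], [0.5, -0.4]]
bar [ 46.4 -44.7]
bar [46.4 47.4]
```

```bash
sed -i 's/496.4,-420.3/496.6,-418.3/;s/115.45/115.0/' rep.py; python3 -m jog '[[0,0,0.007,0.09,-0.53,1.13,1],[0,0,0,0,-1.06,2.27,1],[0,0,0,0,-1.06,2.27,1],[0,0,0,0,-1.06,2.27,1],[0,0,0,0,-1.06,2.27,1],[0,0,0,0,-1.06,2.27,1],[0,0,0,0,-0.53,1.13,1],[0,0,0,0,0,0,1]]'; python3 rep.py;  python3 -m jog '[[0,0,0,0,0,0,1]]'; python3 rep.py
```

```text
time_s: 7.7
tool_pos: [483.8, -392.6, 116.2]
orientation: [155.4, 0.0, 25.1]
contact_force: [0.9, 0.8, -2.6]
finger_gap: 7.0
grip_force: 59.1
t 7.7 TCP [ 28.7   0.8 116.2] foot [-17.8   0.8  14.6] lean 24.57 side tilt -0.01 xtool in rack [ 0.001 -1.    -0.   ] F rack [ 0.3 -1.2 -2.6] gap 6.9868227814437045
time_s: 7.78
tool_pos: [485.0, -393.5, 119.9]
orientation: [155.1, -0.1, 25.1]
contact_force: [0.0, -0.5, -0.8]
finger_gap: 7.3
grip_force: 59.1
t 7.7833 TCP [ 27.4   0.  119.9] foot [-19.6  -0.3  18.6] lean 24.88 side tilt -0.15 xtool in rack [ 0.001 -1.     0.002] F rack [-0.4  0.2 -0.8] gap 7.272963954672273
```

```bash
python3 -m jog '[[0,0,0,0,-0.36,-0.17,1],[0,0,0,0,-0.36,-0.17,1],[0,0,0,0,-0.36,-0.17,1],[0,0,0,0,0,0,1],[0,0,0,0,0,0,1]]' >/dev/null; python3 rep.py
python3 -m jog '[[0,0,0,0,-0.09,-0.04,1],[0,0,0,0,-0.09,-0.04,1],[0,0,0,0,0,0,1]]'>/dev/null; python3 rep.py
python3 -m jog '[[0,0,0,0,-0.09,-0.04,1],[0,0,0,0,0,0,1],[0,0,0,0,0,0,1]]'>/dev/null; python3 rep.py
```

```text
t 8.2 TCP [ 39.8  -0.3 120.9] foot [-7.4 -0.8 19.6] lean 25.03 side tilt -0.23 xtool in rack [ 0.002 -1.     0.003] F rack [-1.   0.4 -2. ] gap 7.041313903555643
t 8.45 TCP [ 4.180e+01 -1.000e-01  1.201e+02] foot [-5.3 -0.5 18.8] lean 24.98 side tilt -0.2 xtool in rack [ 0.002 -1.     0.003] F rack [ 0.   0.1 -2.6] gap 7.335410726970283
t 8.7 TCP [ 4.27e+01 -1.00e-01  1.20e+02] foot [-4.5 -0.5 18.8] lean 24.98 side tilt -0.2 xtool in rack [ 0.002 -1.     0.003] F rack [ 0.2  0.7 -2.3] gap 7.3420698159543445
```

```bash
python3 -m jog '[[0,0,0,0,-0.21,0.45,1],[0,0,0,0,-0.09,-0.04,1],[0,0,0,0,0,0,1],[0,0,0,0,0,0,1]]' >/dev/null; python3 rep.py
for i in 1; do python3 -m jog '[[0,0,0,0,-0.09,-0.04,1],[0,0,0,0,-0.09,-0.04,1],[0,0,0,0,0,0,1]]'>/dev/null; python3 rep.py; done
python3 -m jog '[[0,0,0,0,-0.09,-0.04,1],[0,0,0,0,0,0,1],[0,0,0,0,0,0,1]]'>/dev/null; python3 rep.py
python3 -m jog '[[0,0,0,0,-0.09,-0.04,1],[0,0,0,0,0,0,1],[0,0,0,0,0,0,1]]'>/dev/null; python3 rep.py
```

```text
t 9.0333 TCP [ 4.37e+01 -1.00e-01  1.15e+02] foot [-3.4 -0.5 13.7] lean 24.97 side tilt -0.2 xtool in rack [ 0.002 -1.     0.003] F rack [ 0.6 -0.5 -1.5] gap 7.607354588144878
t 9.2833 TCP [ 45.8  -0.2 115.1] foot [-1.4 -0.6 13.8] lean 24.98 side tilt -0.21 xtool in rack [ 0.002 -1.     0.003] F rack [ 0.6 -0.1 -1.7] gap 7.206695498614947
t 9.5333 TCP [ 46.7  -0.2 115.1] foot [-0.5 -0.6 13.8] lean 24.98 side tilt -0.21 xtool in rack [ 0.002 -1.     0.003] F rack [-0.  -0.4 -1.3] gap 7.4089284685434205
t 9.7833 TCP [ 47.6  -0.2 115. ] foot [ 0.5 -0.6 13.8] lean 24.98 side tilt -0.21 xtool in rack [ 0.002 -1.     0.003] F rack [ 1.  -0.2 -1.3] gap 7.568527880971134
```

```bash
python3 -m jog '[[0,0,0,0,-0.09,-0.04,1],[0,0,0,0,0,0,1],[0,0,0,0,0,0,1]]'>/dev/null; python3 rep.py
python3 -m jog '[[0,0,0,0,-0.09,-0.04,1],[0,0,0,0,0,0,1],[0,0,0,0,0,0,1]]'>/dev/null; python3 rep.py
python3 -m jog '[[0,0,0,0,-0.05,-0.02,1],[0,0,0,0,0,0,1],[0,0,0,0,0,0,1]]'>/dev/null; python3 rep.py
```

```text
t 10.0333 TCP [ 4.86e+01 -1.00e-01  1.15e+02] foot [ 1.5 -0.5 13.8] lean 24.98 side tilt -0.21 xtool in rack [ 0.002 -1.     0.003] F rack [ 0.2  0.4 -2. ] gap 7.562629059235961
t 10.2833 TCP [ 4.96e+01 -1.00e-01  1.15e+02] foot [ 2.5 -0.5 13.7] lean 24.98 side tilt -0.21 xtool in rack [ 0.002 -1.     0.003] F rack [-0.3  0.5 -1.1] gap 7.083430666032845
t 10.5333 TCP [ 5.01e+01 -1.00e-01  1.15e+02] foot [ 3.  -0.5 13.7] lean 24.98 side tilt -0.2 xtool in rack [ 0.002 -1.     0.003] F rack [-0.1 -0.4 -2.3] gap 7.400005822607962
```

```bash
python3 -m jog '[[0,0,0,0,-0.09,-0.04,1],[0,0,0,0,0,0,1],[0,0,0,0,0,0,1]]'>/dev/null; python3 rep.py
python3 -m jog '[[0,0,0,0,-0.09,-0.04,1],[0,0,0,0,0,0,1],[0,0,0,0,0,0,1]]'>/dev/null; python3 rep.py
```

```text
t 10.7833 TCP [ 50.8  -0.2 115.3] foot [ 3.5 -0.6 14. ] lean 25.03 side tilt -0.22 xtool in rack [ 0.002 -1.     0.003] F rack [-3.3  0.5 -1.7] gap 7.294536353175958
t 11.0333 TCP [ 51.3  -0.2 115.6] foot [ 3.9 -0.7 14.4] lean 25.1 side tilt -0.25 xtool in rack [ 0.002 -1.     0.004] F rack [-7.   0.4 -2.1] gap 7.505889545351683
```

Contact comes at the bar at x ≈ 46.4 mm, which matches the vision estimate. I'll ease the pressure slightly and slide down along the plate axis until the foot lands.

```bash
python3 -m jog '[[0,0,0,0,0.09,0.04,1],[0,0,0,0,0,0.2,1],[0,0,0,0,0,0.2,1],[0,0,0,0,0,0,1],[0,0,0,0,0,0,1]]'>/dev/null; python3 rep.py
python3 -m jog '[[0,0,0,0,0,0.1,1],[0,0,0,0,0,0,1],[0,0,0,0,0,0,1]]'>/dev/null; python3 rep.py
python3 -m jog '[[0,0,0,0,0,0.05,1],[0,0,0,0,0,0,1],[0,0,0,0,0,0,1]]'>/dev/null; python3 rep.py
```

```text
t 11.45 TCP [ 49.1  -0.2 111.3] foot [ 1.9 -0.6 10.1] lean 25.01 side tilt -0.22 xtool in rack [ 0.002 -1.     0.003] F rack [-7.1 -1.1 -2.7] gap 7.512885133525667
t 11.7 TCP [ 48.8  -0.2 110.5] foot [ 1.5 -0.7  9.3] lean 25.02 side tilt -0.22 xtool in rack [ 0.002 -1.     0.003] F rack [-6.2 -0.4 -0.4] gap 7.461069986203802
t 11.95 TCP [ 48.6  -0.2 110.2] foot [ 1.3 -0.7  9. ] lean 25.02 side tilt -0.22 xtool in rack [ 0.002 -1.     0.003] F rack [-4.3 -0.3  0. ] gap 7.237927921266618
```

```bash
python3 -m jog '[[0,0,0,0,0,0.05,1],[0,0,0,0,0,0,1],[0,0,0,0,0,0,1]]'>/dev/null; python3 rep.py
python3 -m jog '[[0,0,0,0,0,0.05,1],[0,0,0,0,0,0,1],[0,0,0,0,0,0,1]]'>/dev/null; python3 rep.py
```

```text
t 12.2 TCP [ 48.4  -0.2 109.7] foot [ 1.1 -0.6  8.5] lean 25.01 side tilt -0.22 xtool in rack [ 0.002 -1.     0.003] F rack [-4.8 -0.3  3.1] gap 6.993971043889103
t 12.45 TCP [ 48.2  -0.2 109.3] foot [ 0.9 -0.7  8. ] lean 25.01 side tilt -0.22 xtool in rack [ 0.002 -1.     0.003] F rack [-5.5 -0.6  3.7] gap 7.1468064541806084
```

```bash
python3 -m jog '[[0,0,0,0,0,0.04,1],[0,0,0,0,0,0,1],[0,0,0,0,0,0,1],[0,0,0,0,0,0,1]]'>/dev/null; python3 rep.py
```

```text
t 12.7833 TCP [ 48.   -0.2 108.9] foot [ 0.8 -0.6  7.7] lean 25.01 side tilt -0.22 xtool in rack [ 0.002 -1.     0.003] F rack [-4.6 -0.6  4.6] gap 7.352102792114286
```

```bash
python3 -m jog '[[0,0,0,0,0,0.06,1],[0,0,0,0,0,0,1],[0,0,0,0,0,0,1],[0,0,0,0,0,0,1]]'>/dev/null; python3 rep.py
python3 - <<'E'
from h import *
import cv2
a=cv2.resize(env.camera("side")[150:310,190:360],(531,500),interpolation=cv2.INTER_CUBIC)
cv2.imwrite("pics/s4.png",a[:,:,::-1])
E
```

```text
t 13.1167 TCP [ 47.8  -0.3 108.7] foot [ 0.6 -0.7  7.5] lean 25.02 side tilt -0.22 xtool in rack [ 0.002 -1.     0.003] F rack [-0.5  0.6  9.7] gap 7.543258586102706
```

View pics/s4.png

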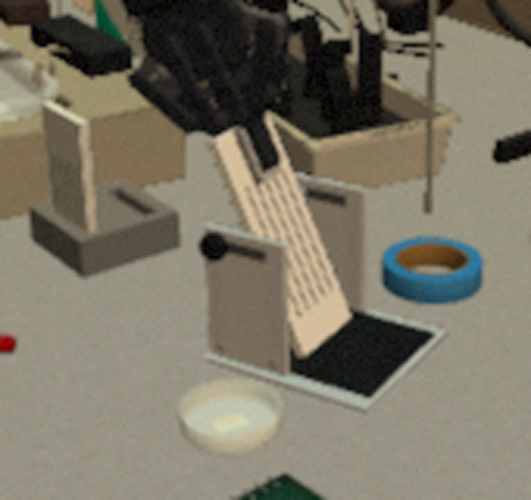

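The foot is on the pad, the plate leans over the bar between the cheeks, and the bystanders and short plate haven't moved. Now I'll release and retract.

```bash
python3 -m jog '[[0,0,0,0,0,0,0.7],[0,0,0,0,0,0,0.6],[0,0,0,0,0,0,0.4],[0,0,0,0,0,0,0.2],[0,0,0,0,0,0,0.2],[0,0,0,0,0,0,0.2]]'; python3 rep.py
python3 -m jog '[[0,0,0,0,0,-0.5,0.2],[0,0,0,0,0,-1,0.2],[0,0,0,0,0,-2,0.2],[0,0,0,0,0,-3,0.2],[0,0,0,0,0,-3,0.2],[0,0,0,0,0,-3,0.2],[0,0,0,0,0,-2,0.2],[0,0,0,0,0,0,0.2]]'
python3 - <<'E'
from h import *
import cv2
a=cv2.resize(env.camera("side")[150:310,190:360],(531,500),interpolation=cv2.INTER_CUBIC)
cv2.imwrite("pics/s5.png",a[:,:,::-1])
im=env.camera("top");cv2.imwrite("pics/t5.png",im[:,:,::-1])
E
```

```text
time_s: 13.67
tool_pos: [476.4, -374.6, 107.9]
orientation: [155.1, -0.2, 25.1]
contact_force: [0.9, -0.2, -0.2]
finger_gap: 33.8
grip_force: 0.0
t 13.6667 TCP [ 4.810e+01 -1.000e-01  1.079e+02] foot [ 1.  -0.5  6.6] lean 24.95 side tilt -0.19 xtool in rack [ 0.002 -1.     0.003] F rack [-0.6 -0.7 -0.2] gap 33.806800151161134
time_s: 14.33
tool_pos: [450.7, -318.8, 245.0]
orientation: [154.7, -0.4, 25.2]
contact_force: [-0.8, 0.5, 1.0]
finger_gap: 34.3
grip_force: 0.0
```

View pics/s5.png

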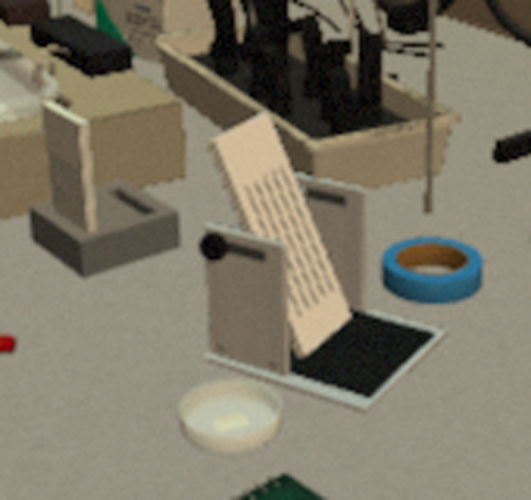

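The plate stands in the rack unmoved after release: foot near (325,335), top edge from (212,145) to (265,112), same as before letting go. Nothing else has moved. Handing in.

```bash
python3 -c "
from station import env
print(env.hand_in())"
```

```text
the job is handed in; nothing more can be done
None
```

The job is handed in: the tall plate leans at about 25° (measured at the gripper) in the rack, foot on the pad and back to the bar (felt at x ≈ 46 mm), and it stayed put after release at about 14 s; the short plate, tape roll and petri dish were not moved.

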